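# Change the glaze jars in the shaker and torque its clamp

### The job

Change over the glaze shaker: first swing its click wrench anticlockwise until the clamp is fully slack. Then stand every ochre jar from it upright on a marked disc of the wooden board, one to a disc, and every teal jar from the board upright in a pocket of the shaker (the table beside them may serve for parking a jar meanwhile). Last, swing the wrench clockwise until the bolt is tight and the handle clearly breaks over at its hinge, stop without forcing it on to its end stop, and let it spring straight with the bolt left tight; leave the red-lidded jar alone.

Things in the scene. Friction and masses are not known exactly. Their poses are not given: they have to be found in the camera images.
- teal0: Teal glaze jar, loose: upright cylinder of 62 mm diameter, 73 mm high (plain cylinder for grasping), 240 g. Origin at the centre of its underside, z up along its axis. Still to be mixed; two or three of the teal jars are there in a run, an absent one reads None from the start. Starts on the board.
- teal1: Teal glaze jar, loose: upright cylinder of 62 mm diameter, 73 mm high (plain cylinder for grasping), 240 g. Origin at the centre of its underside, z up along its axis. Still to be mixed; two or three of the teal jars are there in a run, an absent one reads None from the start. Starts on the board.
- teal2: Teal glaze jar, loose: upright cylinder of 62 mm diameter, 73 mm high (plain cylinder for grasping), 240 g. Origin at the centre of its underside, z up along its axis. Still to be mixed; two or three of the teal jars are there in a run, an absent one reads None from the start. Starts on the board.
- ochre0: Ochre (yellow-brown) glaze jar, loose: upright cylinder of 62 mm diameter, 73 mm high (plain cylinder for grasping), 240 g. Origin at the centre of its underside, z up along its axis. Already mixed; starts in a pocket of the shaker.
- ochre1: Ochre (yellow-brown) glaze jar, loose: upright cylinder of 62 mm diameter, 73 mm high (plain cylinder for grasping), 240 g. Origin at the centre of its underside, z up along its axis. Already mixed; starts in a pocket of the shaker.
- ochre2: Ochre (yellow-brown) glaze jar, loose: upright cylinder of 62 mm diameter, 73 mm high (plain cylinder for grasping), 240 g. Origin at the centre of its underside, z up along its axis. Already mixed; starts in a pocket of the shaker.
- shaker: Glaze shaker, fixed: grey plate with three jar pockets in a row along its y axis. Origin under the middle pocket at table height; x points from the moving jaw (robot's side) to the fence, z up. A low blue motor housing (42 mm high) lies 75 to 150 mm behind the row (+x). The clamp bolt with the wrench stands at the -y end, at x = 0, y = -165 mm.
- pocket0 (a point): Centre of the floor of the pocket nearest the bolt (shaker y = -85 mm), 12 mm above the table; a jar's underside centre belongs here. Kerbs, tops 34 mm above the table, bound each pocket: fence face 34 mm behind (+x), jaw face 48 mm in front when slack, 34 mm when clamped, dividers leaving 78 mm along y. Each pocket starts with an ochre jar.
- pocket1 (a point): The same for the middle pocket.
- pocket2 (a point): The same for the pocket farthest from the bolt.
- board: Wooden jar board, fixed, 290 x 130 x 10 mm, flat without rims. Origin under its centre at table height, x along its length, z up.
- disc0 (a point): Centre of a marked flat disc on the board (white, blue-edged, 72 mm diameter), on the board's top face 10 mm above the table, 85 mm from the middle disc towards the board's -x.
- disc1 (a point): The middle disc on the board.
- disc2 (a point): The disc 85 mm from the middle one towards the board's +x.
- bolt_axis (a point): Point on the vertical axis of the clamp bolt, at the height of the wrench handle's centreline (78 mm above the table). The wrench head round it is 42 mm wide and reaches 94 mm above the table, the hexagon on top 104 mm.
- handle_grip (a point): Middle of the black rubber grip of the wrench handle: a level round bar, 25 mm diameter, 100 mm long, centreline 78 mm above the table and 160 mm from the bolt axis while not clicked. Its x axis points outward along the handle.
- clamp_bolt (a joint): Turn of clamp bolt and wrench head, rad: 0 slack, grows clockwise seen from above (handle swings level from the shaker's -y to its -x, the robot's side), solid stop at 1.0 = tight, jaw closed. Starts at 0.8 to 0.95. Stays where left (friction: 2 N at the grip); pushing the handle anticlockwise turns it back: no ratchet. At 0 the handle points 0.15 rad from the shaker's -y towards -x.
- wrench_click (a joint): Bend of the wrench handle against its head, rad, clockwise, about a vertical hinge 45 mm out from the bolt axis. A spring holds it at 0 up to the set torque (about 10 N across the handle at the grip's middle); then it gives way at nearly constant force. 0.15 and more is a full click; 0.6 is the end stop. Springs back to 0 when let go.
- red_jar: Bystander: smaller jar with a dark red lid, 58 mm diameter, 67 mm high, on the table between the far ends of shaker and board; leave alone. Origin at the centre of its underside.

How it is judged (in metres and radians):
On the way, in this order (a step that is already met when the one before it is completed fails the run):
1. the clamp bolt is fully slack (under 0.12 rad) (value of joint clamp_bolt below 0.12 rad), for 0.1 s.
2. the jars are exchanged: every teal jar stands in a pocket of the shaker, every ochre jar on a disc of the board (x of teal0 in the frame of shaker between -0.022 and 0.012 m and y of teal0 in the frame of shaker between -0.1 and 0.1 m and z of teal0 in the frame of shaker between 0.008 and 0.017 m and angle between each of teal0, teal1, teal2, ochre0, ochre1, ochre2's own z axis and vertical below 0.1 rad and linear speed of each of teal0, teal1, teal2, ochre0, ochre1, ochre2 below 0.03 m/s and x of teal1 in the frame of shaker between -0.022 and 0.012 m and y of teal1 in the frame of shaker between -0.1 and 0.1 m and z of teal1 in the frame of shaker between 0.008 and 0.017 m and x of teal2 in the frame of shaker between -0.022 and 0.012 m and y of teal2 in the frame of shaker between -0.1 and 0.1 m and z of teal2 in the frame of shaker between 0.008 and 0.017 m and (horizontal distance between ochre0 and disc0 below 0.02 m or horizontal distance between ochre0 and disc1 below 0.02 m or horizontal distance between ochre0 and disc2 below 0.02 m) and z of ochre0 in the frame of board between 0.006 and 0.015 m and (horizontal distance between ochre1 and disc0 below 0.02 m or horizontal distance between ochre1 and disc1 below 0.02 m or horizontal distance between ochre1 and disc2 below 0.02 m) and z of ochre1 in the frame of board between 0.006 and 0.015 m and (horizontal distance between ochre2 and disc0 below 0.02 m or horizontal distance between ochre2 and disc1 below 0.02 m or horizontal distance between ochre2 and disc2 below 0.02 m) and z of ochre2 in the frame of board between 0.006 and 0.015 m), for 0.2 s.
3. the clamp bolt is tight (0.95 rad or more) while the wrench has broken over (0.15 rad or more) (value of joint clamp_bolt above 0.95 rad and value of joint wrench_click above 0.15 rad), for 0.1 s.
At the end, for the whole second after the job is handed in: Every teal jar stands upright and still on the floor of a shaker pocket; every ochre jar stands upright and still on the board, its centre within 20 mm of a disc's centre; the clamp bolt is still tight (over 0.90 rad) and the wrench handle has sprung straight (click joint under 0.05 rad) (all of step 2 and value of joint clamp_bolt above 0.9 rad and value of joint wrench_click below 0.05 rad and velocity of joint wrench_click below 0.1 rad/s); the robot touches nothing.
It fails at once if the broken-over handle is forced to its end stop (bent beyond 0.50 rad) (value of joint wrench_click above 0.5 rad).
It fails at once if the red-lidded jar is moved by more than 30 mm (distance of red_jar from where it was at the start of the episode above 0.03 m).
Of teal0, teal1, teal2 only 2 to 3 are there at a start; the rules pass over those that are not, and their reading is None.
At some moment in a run one of teal0, teal1, teal2 may be knocked a few centimetres aside while the robot is not near it.
It also fails if it takes over 210 s, if anything falls off the work surface, if the arm or the gripper's body presses on something with over 40 N, if the wrist force passes 120 N, or if a joint passes its speed limit or range.

### The arm

A 6-joint arm with a two-finger parallel gripper is mounted at the origin on a cart in front of the work surface, level with it; the furniture and walls round the work are solid. World frame = base frame: x ahead of the robot, y to its left, z up, the work surface at z = 0. Lengths are in mm, angles in rad, forces in N, time in s.
With the tool pointing down it reaches from about 325 to 850 mm from the base axis. Payload 4.4 kg.
Tool frame: the origin (TCP) lies on the centre line of the jaws, within the pads' length; the fingertips stand 17 mm ahead of it and the grasp point (between the pads) lies 2 mm behind it; z points along the fingers, y is the line along which they close (so a half turn about z gives the same grasp; the last joint's range is limited). The gripper opens to 94 mm and grips with 3 to 60 N. Pads are 16 mm wide; open, the fingers measure 119 mm over their backs; the gripper's body (75 mm by 177 mm) begins 78 mm behind the grasp point.
Start: joints at [1.05, 0.207, 1.542, -0, 1.393, -0.15], TCP at [207.831, 536.128, 222.447] pointing down, gripper open.
Joint ranges: [-2.73, 2.73], [-0.86, 2.22], [0.23, 2.46], [-1.11, 4.25], [0.08, 2.63], [-2.82, 2.82]. Speed limits (rad/s): [2.79, 2.79, 3.14, 3.14, 3.14, 3.14].

### API

Orientations are given as a rotation vector (axis times angle).
In Python, from plant import ctrl gives the robot as it stands.
- The arm moves only by the tool send_rows, never from a script. Its arguments are lists of equal length, an entry for each row: "fingers": the finger opening in m, from 0 to 0.094; "xyz": the shift along the tool's x, y, z in m, a list of three; "spin": the turn about the tool's z in rad. A call has exactly 8 rows; each row is the pose to reach, as a shift and turn from the pose commanded when the call began, along the tool's axes at that moment; what a row does not reach only later rows make up. A row lasts 1/8 s, in which the tool goes at most 62.5 mm and 10.7 degrees, less where a joint would pass 70% of its speed; a pose out of reach is approached as far as the arm can. A call with a gripper value outside its range is refused whole. The fingers move at their own pace and stop on an object; "force" is the grip in N (left out, the last holds). Time passes only in rows, so rows that repeat a pose let the fingers close, or fill a call up. It gives the time, the measured TCP pose, the force, the opening and the grip force at its end, in the units of the state.
- ctrl.observe(): the state, without advancing time (a new reading comes with each control period).
- ctrl.read_camera(name): name is "side" or "top" or "wrist"; returns (picture, depth): 384x512x3 uint8, red, green, blue; 384x512 float32, mm along the optical axis (not along the pixel's ray), 0 where there is no reading.
- ctrl.camera_info(name): a dict with "fx", "fy", "cx", "cy" (pixels), "eye" and "rotation" of the camera in the world; the wrist camera has in their place "tool_from_camera" (4x4, takes a point from camera to tool coordinates, whose origin is the TCP and whose axes are the flange's). Camera axes: x right, y down, z forward; pixel columns grow to the right and rows downward; lengths in mm; the calibration is good to about 2 mm. A picture is of the moment at which its call begins: read the wrist's pose just before it. camera_info takes no time and is no camera call.
- ctrl.hand_in(): hands the job in; it is judged then, once.
The state is a dict: "clock": time; "joints": joint angles; "joint_velocities": joint speeds; "tau": joint torques, N m; "ee_pos": TCP position; "eef_rot": TCP orientation; "force": force on the tool from outside, world axes, zero at the start; "ft_torque": the same for the moment, N m; "grip_width": finger opening in mm; "gripper_force": force on a finger pad.
Only numpy, scipy, OpenCV 4.12 (cv2) and the standard library are available. Lean on these libraries where they do the work, as an engineer would, in place of code of your own. Each camera call takes 0.05 s, during which the arm holds its last target. There are 200 camera calls.

## Working session

There is one attempt and no reset: what is moved stays moved. The work goes in short steps, Python scripts to look and compute and a tool call to move; the robot and the scene stay as the last step left them, time stands still between calls to the robot, and variables do not carry over. Pictures are saved under pics/ and viewed, at most 14 in all, crops included, and the job is handed in when it is done.

Besides the shell and the picture viewer there is one more tool, called after "Request:" as name(argument=value, ...) on one line, values as JSON. send_rows: Moves the arm, as the interface text tells. Its arguments: {"type":"object","properties":{"fingers":{"type":"array"},"xyz":{"type":"array"},"spin":{"type":"array"},"force":{"type":"number"}},"required":["fingers","xyz","spin"]}

```bash
mkdir -p pics; ls; python3 - <<'E'
from plant import ctrl
import cv2,numpy as np
o=ctrl.observe();print(o)
for n in("side","top"):
    p,d=ctrl.read_camera(n);cv2.imwrite(f"pics/{n}0.png",p[:,:,::-1]);np.savez(f"{n}0.npz",p=p,d=d)
    print(ctrl.camera_info(n))
print(ctrl.camera_info("wrist"))
E
```

```text
pics
{'clock': 0.0, 'joints': array([ 1.05047921e+00,  2.07433105e-01,  1.54292181e+00,  2.58134184e-05,
        1.39349929e+00, -1.50525421e-01]), 'joint_velocities': array([-9.18862137e-05,  3.07943577e-04, -7.39824354e-05, -3.15991644e-04,
       -6.56225323e-04,  4.48821851e-04]), 'tau': array([ 1.52229091e-03, -3.70874977e+01, -2.81419015e+01,  7.00539001e-02,
        3.60104092e-02, -1.51829868e-04]), 'ee_pos': array([207.45236667, 535.45983014, 221.29858027]), 'eef_rot': array([-0.57742893, -3.08728709,  0.00334051]), 'force': array([-0.23059349, -0.23610473,  0.46626266]), 'ft_torque': array([ 0.05721508,  0.02186692, -0.01707628]), 'gripper_force': 0.0, 'grip_width': 94.07259343656936}
{'fx': 417.8647562109427, 'fy': 417.8647562109427, 'cx': 252.38442428987406, 'cy': 194.2770036987635, 'eye': array([ 459.67672584, -904.25548088,  717.93579662]), 'rotation': array([-2.20586766,  0.11432796, -0.04596774])}
{'fx': 359.1311399861114, 'fy': 359.1311399861114, 'cx': 249.20695666791576, 'cy': 186.10463693240644, 'eye': array([ 374.43383792,  -15.54491812, 1246.33057918]), 'rotation': array([-2.16634143,  2.12751063, -0.17068899])}
{'fx': 322.33076925933926, 'fy': 322.33076925933926, 'cx': 253.16810071156607, 'cy': 193.10737847934965, 'tool_from_camera': array([[ 3.94289090e-04, -9.61622070e-01, -2.74377185e-01,
         8.11609616e+01],
       [ 9.99999478e-01,  1.20516813e-04,  1.01465162e-03,
         3.53656618e-01],
       [-9.42644332e-04, -2.74377442e-01,  9.61621615e-01,
        -1.63601189e+02],
       [ 0.00000000e+00,  0.00000000e+00,  0.00000000e+00,
         1.00000000e+00]])}
```

View pics/top0.png

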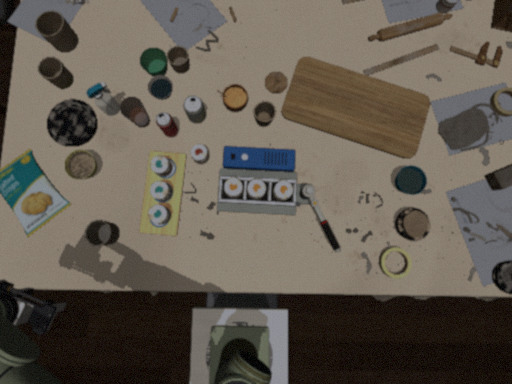

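View pics/side0.png

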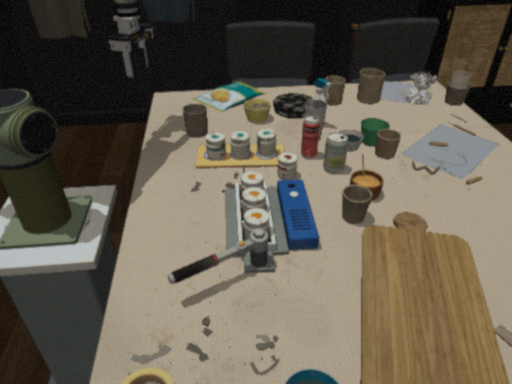

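```bash
cat > h.py <<'E'
import numpy as np,cv2
from scipy.spatial.transform import Rotation as R
from plant import ctrl
def cloud(n,d,st=None):
    i=ctrl.camera_info(n);v,u=np.mgrid[:d.shape[0],:d.shape[1]]
    P=np.dstack([(u-i['cx'])/i['fx']*d,(v-i['cy'])/i['fy']*d,d])
    if n=='wrist':
        T=i['tool_from_camera'];P=P@T[:3,:3].T+T[:3,3]
        return P@R.from_rotvec(st['eef_rot']).as_matrix().T+st['ee_pos']
    return P@R.from_rotvec(i['rotation']).as_matrix().T+i['eye']
def blobs(W,d,lo,hi,xr=(150,800),yr=(-500,500),amin=30):
    m=((d>0)&(W[...,2]>lo)&(W[...,2]<hi)&(W[...,0]>xr[0])&(W[...,0]<xr[1])&(W[...,1]>yr[0])&(W[...,1]<yr[1])).astype(np.uint8)
    n,l,s,c=cv2.connectedComponentsWithStats(m)
    for k in range(1,n):
        if s[k,4]>=amin:
            q=W[l==k];mn,mx=q.min(0),q.max(0)
            print('px',c[k].round(),'n',s[k,4],'mean',q.mean(0).round(1),'mid',((mn+mx)/2).round(1),'ext',(mx-mn).round(0))
E
python3 - <<'E'
from h import *
for n in("top","side"):
    z=np.load(n+"0.npz");W=cloud(n,z['d']);print(n)
    print("jars");blobs(W,z['d'],77,100,(200,650),(-250,400))
    print("handle 60-110");blobs(W,z['d'],60,110,(150,480),(-300,-50))
    print("board");blobs(W,z['d'],5,16,(200,600),(80,450),200)
    print("housing");blobs(W,z['d'],37,48,(300,600),(-200,200),100)
    print("kerb");blobs(W,z['d'],28,36,(200,600),(-200,200),40)
E
```

```text
top
jars
px [159. 164.] n 260 mean [618.3 275.4  81.6] mid [618.1 275.8  82.1] ext [58. 60. 10.]
px [233. 187.] n 268 mean [548.2  28.7  83.3] mid [548.5  29.4  83.3] ext [58. 59. 12.]
px [256. 188.] n 266 mean [544.7 -47.6  83.5] mid [545.5 -47.7  83.4] ext [60. 56. 12.]
px [159. 190.] n 269 mean [533.1 270.5  81.7] mid [533.  271.   82.4] ext [59. 61. 11.]
px [284. 190.] n 264 mean [ 541.2 -136.1   83.5] mid [ 541.9 -136.3   84.9] ext [57. 57. 14.]
px [311. 198.] n 193 mean [ 514.3 -226.2   89.3] mid [ 507.3 -222.6   89.3] ext [100.  53.  19.]
px [158. 214.] n 271 mean [455.  271.3  81.5] mid [454.5 270.7  82. ] ext [59. 58. 10.]
handle 60-110
px [326. 228.] n 271 mean [ 419.  -273.3   85.9] mid [ 414.6 -269.2   84.2] ext [131.  62.  25.]
board
px [162. 205.] n 1501 mean [489.9 274.9   9.6] mid [494.1 277.9  10.5] ext [212. 142.  11.]
housing
kerb
px [260. 194.] n 456 mean [532.1 -61.7  32.4] mid [543.9 -52.9  32. ] ext [ 96. 263.   8.]
px [246. 179.] n 44 mean [584.2 -11.8  32.3] mid [582.6 -14.2  32.6] ext [14. 65.  7.]
side
jars
px [266. 134.] n 145 mean [616.3 272.5  79.8] mid 
[... 280 characters left out ...]
.2] ext [60. 62.  8.]
px [254. 195.] n 291 mean [542.8 -52.   82.2] mid [542.9 -48.4  81.6] ext [60. 63.  9.]
px [256. 217.] n 350 mean [ 539.1 -140.1   82.3] mid [ 539.6 -136.9   81.5] ext [59. 60.  8.]
px [251. 242.] n 375 mean [ 517.7 -233.8   88.2] mid [ 510.3 -226.3   88.3] ext [91. 47. 23.]
handle 60-110
px [210. 261.] n 536 mean [ 427.5 -276.5   83.8] mid [ 419.  -269.2   80.6] ext [122.  62.  22.]
board
px [228. 158.] n 844 mean [491.4 253.4   8.5] mid [491.7 273.4  10.4] ext [216. 144.  11.]
housing
kerb
px [239. 212.] n 245 mean [502.5 -52.7  32.2] mid [504.7 -43.4  32. ] ext [ 22. 243.   8.]
px [269. 217.] n 228 mean [579.7 -81.   32.3] mid [576.4 -56.5  31.9] ext [ 26. 258.   8.]
```

```bash
python3 - <<'E'
import cv2
a=cv2.imread('pics/top0.png')[135:255,130:350];cv2.imwrite('pics/c1.png',cv2.resize(a,(792,432),interpolation=cv2.INTER_CUBIC))
E
```

```text
(no output)
```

View pics/c1.png

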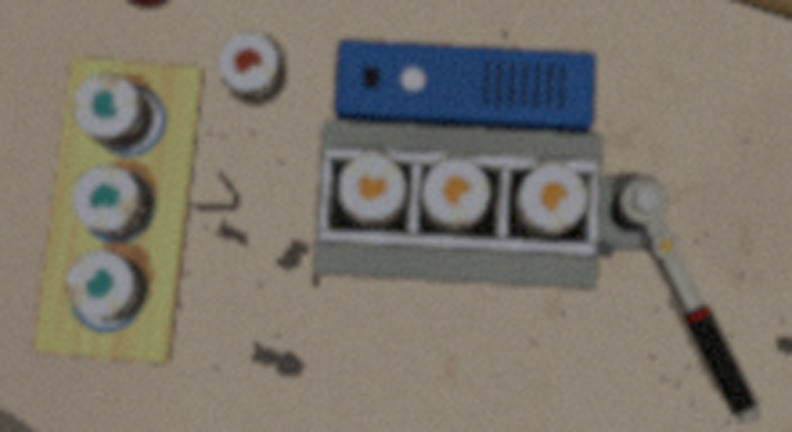

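```bash
python3 - <<'E'
from h import *
for n in("top","side"):
    z=np.load(n+"0.npz");d=z['d'];W=cloud(n,d);p=z['p'].astype(int)
    hsv=cv2.cvtColor(z['p'],cv2.COLOR_RGB2HSV)
    X,Y,Z=np.moveaxis(W,2,0)
    bl=(p[...,2]-p[...,0]>40)&(X>500)&(X<700)&(Y<100)&(Y>-200)&(Z>36)&(d>0)
    print(n,'blue',cv2.minAreaRect(W[bl][:,:2].astype(np.float32)),np.median(Z[bl]))
    ye=(p.min(2)*1.6<p[...,0])&(X>350)&(X<750)&(Y>180)&(Y<380)&(Z>5)&(Z<14)
    print('yellow',cv2.minAreaRect(W[ye][:,:2].astype(np.float32)),ye.sum(),np.median(Z[ye]))
    hx=(Z>97)&(Z<112)&(X>450)&(X<600)&(Y<-180)&(Y>-280); q=W[hx];print('hex',hx.sum(),q.mean(0),(q.min(0)+q.max(0))/2)
    bk=(p.max(2)<60)&(Z>60)&(Z<100)&(X>250)&(X<480)&(Y<-200)&(Y>-350);q=W[bk]
    r=cv2.fitLine(q[:,:2].astype(np.float32),cv2.DIST_HUBER,0,.01,.01).ravel();t=(q[:,:2]-r[2:])@r[:2]
    print('grip',bk.sum(),q.mean(0),r,r[2:]+r[:2]*(t.min()+t.max())/2,np.ptp(t))
    k=(Z>27)&(Z<38)&(X>470)&(X<600)&(Y<80)&(Y>-190);q=W[k]
    print('kerb',cv2.minAreaRect(q[:,:2].astype(np.float32)))
E
```

```text
top blue ((655.6868896484375, -55.19707489013672), (242.9811553955078, 72.15132141113281), 88.13024139404297) 41.21004220789155
yellow ((536.6306762695312, 274.52691650390625), (127.89733123779297, 282.7444152832031), 85.39392852783203) 262 9.308317282747566
hex 48 [ 537.74040552 -216.44650305  102.53994977] [ 537.95381297 -218.28063279  101.80378967]
grip 189 [ 394.68506701 -284.58805346   87.10655676] [   0.88800573    0.45983243  393.4507     -284.50266   ] [ 397.08068713 -282.62296073] 95.40849364318069
kerb ((542.9208374023438, -55.725189208984375), (268.1784973144531, 89.24720764160156), 87.95915222167969)
side blue ((652.7030639648438, -58.66687774658203), (250.64102172851562, 72.8539810180664), 88.21512603759766) 40.37816354945312
yellow ((568.5340576171875, 269.6949768066406), (133.67935180664062, 363.5130310058594), 86.26106262207031) 852 7.999819629011483
hex 80 [ 535.9981647  -219.8425992   102.00617306] [ 536.48916599 -218.80496951  100.94096976]
grip 423 [ 393.01425554 -295.87970502   85.26429216] [   0.8916945     0.45263773  393.13492    -297.10132   ] [ 394.7526951  -296.28011012] 88.4940271572294
kerb ((541.4259643554688, -53.98225402832031), (262.1127624511719, 89.14768981933594), 88.16817474365234)
```

```bash
cat >> h.py <<'E'
def to(x,y,z,yaw=None,s=None):
    "shift in tool axes and spin from the measured pose; yaw: tool y direction, deg"
    s=s or ctrl.observe();M=R.from_rotvec(s['eef_rot']).as_matrix()
    cy=np.degrees(np.arctan2(M[1,1],M[0,1]));sp=0 if yaw is None else np.radians(cy-yaw)
    sh=M.T@(np.array([x,y,z])-s['ee_pos'])/1e3
    print('t',round(s['clock'],2),'pos',s['ee_pos'].round(1),'yaw',cy.round(1),'j6',s['joints'][5].round(2),'F',s['force'].round(1),'w',round(s['grip_width'],1),'| xyz',sh.round(4).tolist(),'spin',round(sp,3))
    return M
E
python3 - <<'E'
from h import *
to(430,0,220,20);to(395,-290,200,-63)
E
```

```text
t 0.1 pos [207.5 535.5 221.4] yaw 68.8 j6 -0.15 F [ 0.4 -0.4  0.2] w 93.8 | xyz [-0.401, -0.4189, 0.0021] spin 0.852
t 0.1 pos [207.5 535.5 221.4] yaw 68.8 j6 -0.15 F [ 0.4 -0.4  0.2] w 93.8 | xyz [-0.4732, -0.7019, 0.0227] spin 2.301
```

Request:
send_rows(fingers=[0.05, 0.05, 0.05, 0.05, 0.05, 0.05, 0.05, 0.05], xyz=[[-0.4, -0.42, 0], [-0.4, -0.42, 0], [-0.4, -0.42, 0], [-0.4, -0.42, 0], [-0.4, -0.42, 0], [-0.4, -0.42, 0], [-0.4, -0.42, 0], [-0.4, -0.42, 0]], spin=[0.85, 0.85, 0.85, 0.85, 0.85, 0.85, 0.85, 0.85], force=20)

```text
clock: 1.1
ee_pos: [398.7, 72.0, 222.4]
eef_rot: [1.799, 2.575, 0.001]
force: [0.6, 1.1, -1.0]
grip_width: 49.9
gripper_force: 0.0
```

```bash
python3 - <<'E'
from h import *
to(395,-290,200,-63)
E
```

```text
t 1.1 pos [398.7  72.  222.4] yaw 20.1 j6 -0.39 F [ 0.6  1.1 -1. ] w 49.9 | xyz [-0.3387, -0.1279, 0.0223] spin 1.451
```

Request:
send_rows(fingers=[0.05, 0.05, 0.05, 0.05, 0.05, 0.05, 0.05, 0.05], xyz=[[-0.339, -0.128, 0.022], [-0.339, -0.128, 0.022], [-0.339, -0.128, 0.022], [-0.339, -0.128, 0.022], [-0.339, -0.128, 0.022], [-0.339, -0.128, 0.022], [-0.339, -0.128, 0.022], [-0.339, -0.128, 0.022]], spin=[1.45, 1.45, 1.45, 1.45, 1.45, 1.45, 1.45, 1.45])

```text
clock: 2.1
ee_pos: [394.2, -289.0, 199.6]
eef_rot: [-3.055, -0.723, 0.001]
force: [0.2, 0.0, 0.1]
grip_width: 49.8
gripper_force: 0.0
```

```bash
python3 - <<'E'
from h import *
s=ctrl.observe();p,d=ctrl.read_camera('wrist');cv2.imwrite('pics/w1.png',p[:,:,::-1]);W=cloud('wrist',d,s)
X,Y,Z=np.moveaxis(W,2,0)
m=(d>0)&(Z>68)&(Z<100)&(X>300)&(X<520)&(Y<-215)&(Y>-360)
q=W[m][:,:2].astype(np.float32);r=cv2.fitLine(q,cv2.DIST_HUBER,0,.01,.01).ravel();t=(q-r[2:])@r[:2]
print(m.sum(),r,np.degrees(np.arctan2(r[1],r[0])),r[2:]+r[:2]*t.min(),r[2:]+r[:2]*t.max())
to(395,-290,80,-63)
E
```

```text
5660 [   0.8937513    0.4485628  440.67953   -263.9079   ] 26.65151 [ 345.9016  -311.47577] [ 523.5578  -222.31232]
t 2.15 pos [ 394.3 -288.7  199.7] yaw -63.5 j6 0.3 F [-0.5 -1.   0.4] w 50.1 | xyz [0.0001, 0.0017, 0.1197] spin -0.008
```

View pics/w1.png

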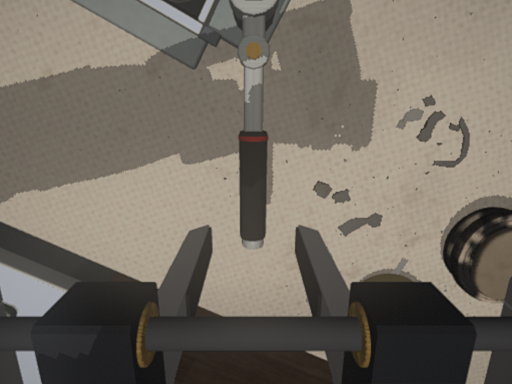

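Request:
send_rows(fingers=[0.05, 0.05, 0.05, 0.05, 0.03, 0.03, 0.03, 0.03], xyz=[[0, 0.002, 0.04], [0, 0.002, 0.08], [0, 0.002, 0.12], [0, 0.002, 0.12], [0, 0.002, 0.12], [0, 0.002, 0.12], [0, 0.002, 0.12], [0, 0.002, 0.12]], spin=[0, 0, 0, 0, 0, 0, 0, 0])

```text
clock: 3.15
ee_pos: [396.1, -290.5, 81.2]
eef_rot: [3.053, 0.734, 0.001]
force: [0.3, 0.6, 0.7]
grip_width: 29.9
gripper_force: 0.4
```

```bash
python3 - <<'E'
from h import *
for a in np.linspace(1.107,0.19,9)[1:]:
    to(537.5-160*np.sin(a),-219-160*np.cos(a),80,-np.degrees(a))
E
```

```text
t 3.15 pos [ 396.1 -290.5   81.2] yaw -63.0 j6 0.29 F [0.3 0.6 0.7] w 29.9 | xyz [-0.0007, 0.0176, 0.0013] spin -0.106
t 3.15 pos [ 396.1 -290.5   81.2] yaw -63.0 j6 0.29 F [0.3 0.6 0.7] w 29.9 | xyz [0.0023, 0.0357, 0.0013] spin -0.221
t 3.15 pos [ 396.1 -290.5   81.2] yaw -63.0 j6 0.29 F [0.3 0.6 0.7] w 29.9 | xyz [0.0074, 0.0533, 0.0013] spin -0.336
t 3.15 pos [ 396.1 -290.5   81.2] yaw -63.0 j6 0.29 F [0.3 0.6 0.7] w 29.9 | xyz [0.0144, 0.0702, 0.0013] spin -0.45
t 3.15 pos [ 396.1 -290.5   81.2] yaw -63.0 j6 0.29 F [0.3 0.6 0.7] w 29.9 | xyz [0.0233, 0.0862, 0.0014] spin -0.565
t 3.15 pos [ 396.1 -290.5   81.2] yaw -63.0 j6 0.29 F [0.3 0.6 0.7] w 29.9 | xyz [0.034, 0.1011, 0.0014] spin -0.68
t 3.15 pos [ 396.1 -290.5   81.2] yaw -63.0 j6 0.29 F [0.3 0.6 0.7] w 29.9 | xyz [0.0463, 0.1147, 0.0014] spin -0.794
t 3.15 pos [ 396.1 -290.5   81.2] yaw -63.0 j6 0.29 F [0.3 0.6 0.7] w 29.9 | xyz [0.0601, 0.1268, 0.0014] spin -0.909
```

Request:
send_rows(fingers=[0.03, 0.03, 0.03, 0.03, 0.03, 0.03, 0.03, 0.03], xyz=[[-0.001, 0.018, 0], [0.002, 0.036, 0], [0.007, 0.053, 0], [0.014, 0.07, 0], [0.023, 0.086, 0], [0.034, 0.101, 0], [0.046, 0.115, 0], [0.06, 0.127, 0]], spin=[-0.11, -0.22, -0.34, -0.45, -0.57, -0.68, -0.79, -0.91])

```text
clock: 4.15
ee_pos: [506.5, -376.4, 80.3]
eef_rot: [-2.416, -2.006, 0.002]
force: [-3.4, 0.5, 1.1]
grip_width: 29.9
gripper_force: 1.2
```

```bash
python3 - <<'E'
from h import *
to(508,-376.4,230,-10.5)
p,d=ctrl.read_camera('top');W=cloud('top',d)
m=(d>0)&(W[...,2]>25)&(W[...,2]<37)&(W[...,0]>470)&(W[...,0]<510)&(W[...,1]<60)&(W[...,1]>-170);q=W[m];print('jaw',m.sum(),np.percentile(q[:,0],[5,50,95]))
E
```

```text
t 4.15 pos [ 506.5 -376.4   80.3] yaw -10.6 j6 -0.59 F [-3.4  0.5  1.1] w 29.9 | xyz [0.0003, 0.0012, -0.1497] spin -0.002
jaw 219 [485.02919559 491.66002505 499.06543555]
```

```bash
python3 - <<'E'
from h import *
to(506,-377,190);to(541,-136.5,170,-2)
z=np.load('top0.npz');d=z['d'];W=cloud('top',d);X,Y,Z=np.moveaxis(W,2,0)
m=(abs(X-430)<50)&(abs(Y-135)<50)&(d>0);print('park z',np.percentile(Z[m],[1,50,99]),m.sum())
# board fit: yellow hue
hsv=cv2.cvtColor(z['p'],cv2.COLOR_RGB2HSV)
b=((hsv[...,1]>90)&(hsv[...,0]>15)&(hsv[...,0]<35)&(X>350)&(X<750)&(Y>180)&(Y<380)&(d>0)).astype(np.uint8)
n,l,s,c=cv2.connectedComponentsWithStats(b);k=1+s[1:,4].argmax()
i=ctrl.camera_info('top');M=R.from_rotvec(i['rotation']).as_matrix()
v,u=np.nonzero(l==k);r=np.c_[(u-i['cx'])/i['fx'],(v-i['cy'])/i['fy'],np.ones(len(u))]@M.T
P=i['eye']+r*((10-i['eye'][2])/r[:,2])[:,None]
rc=cv2.minAreaRect(P[:,:2].astype(np.float32));print(len(u),rc)
q,_=W[...,:][l==k],0
E
```

```text
t 4.2 pos [ 508.9 -377.1   80.7] yaw -10.4 j6 -0.59 F [ 0.1 -0.3  1. ] w 30.2 | xyz [-0.0006, -0.0027, -0.1093] spin 0
t 4.2 pos [ 508.9 -377.1   80.7] yaw -10.4 j6 -0.59 F [ 0.1 -0.3  1. ] w 30.2 | xyz [0.2423, -0.012, -0.0896] spin -0.147
park z [-6.72357876 -1.09170717  5.51945204] 849
132 ((523.3724365234375, 332.94659423828125), (13.609943389892578, 178.0824737548828), 84.57826232910156)
```

Request:
send_rows(fingers=[0.05, 0.05, 0.05, 0.09, 0.09, 0.09, 0.09, 0.09], xyz=[[0, 0, 0], [0, 0, -0.06], [0, 0, -0.11], [0.06, -0.003, -0.11], [0.12, -0.006, -0.11], [0.18, -0.009, -0.1], [0.242, -0.012, -0.09], [0.242, -0.012, -0.09]], spin=[0, 0, 0, -0.05, -0.1, -0.15, -0.15, -0.15])

```text
clock: 5.2
ee_pos: [539.4, -131.8, 169.5]
eef_rot: [-2.258, -2.181, 0.001]
force: [-0.6, -0.6, -0.8]
grip_width: 89.9
gripper_force: 0.0
```

```bash
python3 - <<'E'
from h import *
to(541,-136.5,60,-2)
p,d=ctrl.read_camera('top');cv2.imwrite('pics/c2.png',cv2.resize(p[135:255,130:350,::-1],(792,432),interpolation=cv2.INTER_CUBIC));np.savez('top1.npz',p=p,d=d)
W=cloud('top',d)
a=np.int32([[72,58],[203,68],[172,362],[36,350]])/3.6+[130,135]
i=ctrl.camera_info('top');M=R.from_rotvec(i['rotation']).as_matrix()
r=np.c_[(a-[i['cx'],i['cy']])/i['fx'],np.ones(4)]@M.T
P=i['eye']+r*((10-i['eye'][2])/r[:,2])[:,None];print(P.round(1),P.mean(0).round(1))
E
```

```text
t 5.2 pos [ 539.4 -131.8  169.5] yaw -2.0 j6 -0.36 F [-0.6 -0.6 -0.8] w 89.9 | xyz [-0.0048, 0.002, 0.1095] spin 0.0
[[680.1 327.6  10. ]
 [672.6 199.2  10. ]
 [387.1 216.   10. ]
 [396.1 345.   10. ]] [533.9 271.9  10. ]
```

View pics/c2.png

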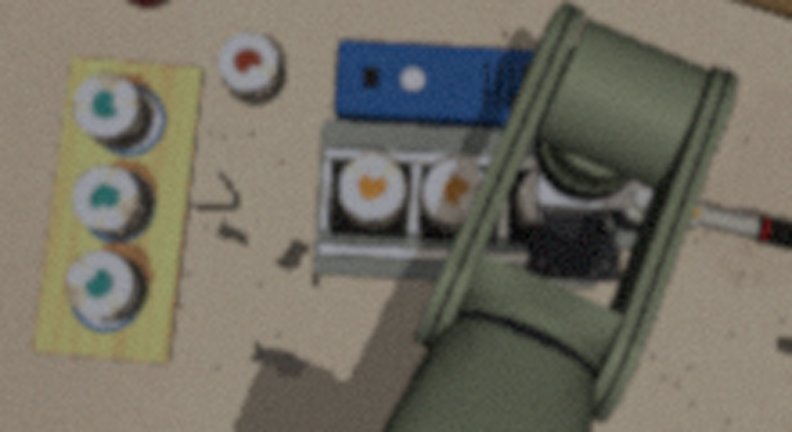

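Request:
send_rows(fingers=[0.09, 0.09, 0.09, 0.09, 0.05, 0.05, 0.05, 0.05], xyz=[[-0.005, 0.002, 0.03], [-0.005, 0.002, 0.06], [-0.005, 0.002, 0.09], [-0.005, 0.002, 0.109], [-0.005, 0.002, 0.109], [-0.005, 0.002, 0.109], [-0.005, 0.002, 0.109], [-0.005, 0.002, 0.109]], spin=[0, 0, 0, 0, 0, 0, 0, 0], force=25)

```text
clock: 6.25
ee_pos: [543.3, -141.8, 62.9]
eef_rot: [2.262, 2.176, 0.001]
force: [-1.9, -0.4, 3.0]
grip_width: 61.8
gripper_force: 25.0
```

```bash
python3 - <<'E'
from h import *
to(541,-136.5,150,-2);to(430,135,150,20);to(430,135,49,20)
E
```

```text
t 6.25 pos [ 543.3 -141.8   62.9] yaw -2.2 j6 -0.37 F [-1.9 -0.4  3. ] w 61.8 | xyz [0.005, -0.0024, -0.0871] spin -0.004
t 6.25 pos [ 543.3 -141.8   62.9] yaw -2.2 j6 -0.37 F [-1.9 -0.4  3. ] w 61.8 | xyz [0.272, -0.1238, -0.0877] spin -0.388
t 6.25 pos [ 543.3 -141.8   62.9] yaw -2.2 j6 -0.37 F [-1.9 -0.4  3. ] w 61.8 | xyz [0.2722, -0.124, 0.0133] spin -0.388
```

Request:
send_rows(fingers=[0.05, 0.05, 0.05, 0.05, 0.05, 0.05, 0.05, 0.05], xyz=[[0, 0, -0.04], [0, 0, -0.08], [0.05, -0.023, -0.087], [0.105, -0.048, -0.087], [0.16, -0.073, -0.087], [0.215, -0.098, -0.087], [0.265, -0.12, -0.087], [0.272, -0.124, -0.087]], spin=[0, 0, -0.07, -0.14, -0.21, -0.28, -0.35, -0.39])

```text
clock: 7.25
ee_pos: [426.9, 138.1, 148.1]
eef_rot: [-1.79, -2.58, 0.001]
force: [0.3, -0.4, -2.5]
grip_width: 61.5
gripper_force: 25.0
```

```bash
python3 - <<'E'
from h import *
to(430,135,52,20)
E
```

```text
t 7.25 pos [426.9 138.1 148.1] yaw 20.5 j6 -0.24 F [ 0.3 -0.4 -2.5] w 61.5 | xyz [-0.0041, 0.002, 0.096] spin 0.009
```

Request:
send_rows(fingers=[0.05, 0.05, 0.05, 0.05, 0.09, 0.09, 0.09, 0.09], xyz=[[0, 0, 0.05], [0, 0, 0.085], [0, 0, 0.094], [0, 0, 0.094], [0, 0, 0.094], [0, 0, 0.094], [0, 0, 0.05], [0, 0, 0]], spin=[0, 0, 0, 0, 0, 0, 0, 0])

```text
clock: 8.25
ee_pos: [428.9, 135.3, 149.9]
eef_rot: [-1.799, -2.575, 0.0]
force: [0.4, -0.4, 0.5]
grip_width: 89.8
gripper_force: 0.0
```

```bash
python3 - <<'E'
from h import *
p,d=ctrl.read_camera('side');W=cloud('side',d);blobs(W,d,62,100,(380,650),(90,400))
to(454,271,160,50)
E
```

```text
px [266. 136.] n 219 mean [614.7 265.9  76.3] mid [616.  273.9  72.2] ext [60. 63. 20.]
px [240. 138.] n 222 mean [530.7 261.2  76.4] mid [531.5 269.3  72.7] ext [58. 62. 21.]
px [214. 139.] n 182 mean [447.7 260.2  75.9] mid [452.  269.6  73.1] ext [57. 63. 22.]
px [207. 163.] n 220 mean [424.9 133.8  69.7] mid [425.2 137.   68.1] ext [58. 65. 12.]
t 8.3 pos [434.4 136.2 157.6] yaw 20.1 j6 -0.24 F [2.7 1.8 2.5] w 89.7 | xyz [0.1198, 0.0649, -0.0019] spin -0.521
```

Request:
send_rows(fingers=[0.09, 0.09, 0.09, 0.09, 0.09, 0.09, 0.05, 0.05], xyz=[[0.04, 0.023, 0], [0.08, 0.046, 0], [0.119, 0.069, 0], [0.119, 0.069, 0], [0.119, 0.069, 0.045], [0.119, 0.069, 0.09], [0.119, 0.069, 0.09], [0.119, 0.069, 0.09]], spin=[-0.17, -0.34, -0.52, -0.52, -0.52, -0.52, -0.52, -0.52])

```text
clock: 9.3
ee_pos: [454.2, 270.8, 60.1]
eef_rot: [1.078, 2.949, 0.002]
force: [0.1, 0.1, 0.3]
grip_width: 73.4
gripper_force: 0.0
```

```bash
python3 - <<'E'
from h import *
to(540,-139,160,-2);to(453,270,150)
E
```

```text
t 9.3 pos [454.2 270.8  60.1] yaw 49.8 j6 -0.5 F [0.1 0.1 0.3] w 73.4 | xyz [-0.33, -0.2576, -0.1] spin 0.905
t 9.3 pos [454.2 270.8  60.1] yaw 49.8 j6 -0.5 F [0.1 0.1 0.3] w 73.4 | xyz [0.0003, -0.0012, -0.0899] spin 0
```

Request:
send_rows(fingers=[0.05, 0.05, 0.05, 0.05, 0.05, 0.05, 0.05, 0.05], xyz=[[0, 0, 0], [0, 0, 0], [0, 0, -0.05], [0, 0, -0.1], [-0.045, -0.035, -0.1], [-0.09, -0.07, -0.1], [-0.137, -0.107, -0.1], [-0.183, -0.143, -0.1]], spin=[0, 0, 0, 0, 0.18, 0.36, 0.54, 0.72])

```text
clock: 10.3
ee_pos: [500.5, 41.9, 158.8]
eef_rot: [2.054, 2.377, -0.0]
force: [0.5, 0.3, -2.8]
grip_width: 61.6
gripper_force: 25.0
```

```bash
python3 - <<'E'
from h import *
to(540,-139,160,-2)
E
```

```text
t 10.3 pos [500.5  41.9 158.8] yaw 8.3 j6 -0.23 F [ 0.5  0.3 -2.8] w 61.6 | xyz [-0.1847, 0.0128, -0.0012] spin 0.18
```

Request:
send_rows(fingers=[0.05, 0.05, 0.05, 0.05, 0.05, 0.05, 0.05, 0.05], xyz=[[-0.06, 0.004, 0], [-0.12, 0.008, 0], [-0.165, 0.011, 0], [-0.184, 0.012, 0], [-0.184, 0.012, 0.03], [-0.184, 0.012, 0.05], [-0.184, 0.012, 0.05], [-0.184, 0.012, 0.05]], spin=[0.1, 0.18, 0.18, 0.18, 0.18, 0.18, 0.18, 0.18])

```text
clock: 11.3
ee_pos: [540.9, -136.0, 109.3]
eef_rot: [2.252, 2.189, 0.001]
force: [0.8, -0.4, -1.7]
grip_width: 61.8
gripper_force: 25.0
```

```bash
python3 - <<'E'
from h import *
s=ctrl.observe();p,d=ctrl.read_camera('wrist');cv2.imwrite('pics/w2.png',p[:,:,::-1])
to(538,-139,63,-2)
E
```

```text
t 11.35 pos [ 541.2 -136.3  109.7] yaw -1.6 j6 -0.37 F [ 0.2  0.2 -1.7] w 61.5 | xyz [-0.0028, -0.0033, 0.0467] spin 0.007
```

View pics/w2.png

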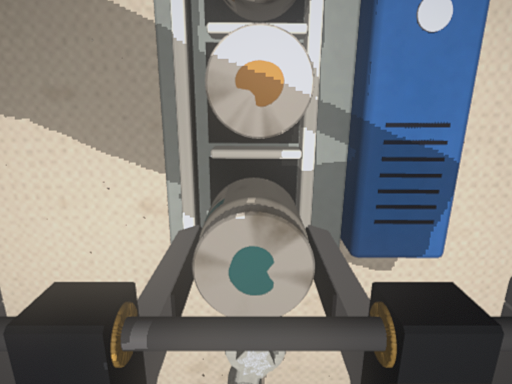

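Request:
send_rows(fingers=[0.05, 0.05, 0.05, 0.05, 0.09, 0.09, 0.09, 0.09], xyz=[[-0.003, -0.003, 0.015], [-0.003, -0.003, 0.035], [-0.003, -0.003, 0.046], [-0.003, -0.003, 0.046], [-0.003, -0.003, 0.046], [-0.003, -0.003, 0.046], [-0.003, -0.003, 0], [-0.003, -0.003, -0.02]], spin=[0, 0, 0, 0, 0, 0, 0, 0])

```text
clock: 12.35
ee_pos: [538.9, -140.0, 131.1]
eef_rot: [2.251, 2.186, 0.003]
force: [-0.3, -0.4, -0.8]
grip_width: 89.7
gripper_force: 0.0
```

```bash
python3 - <<'E'
from h import *
s=ctrl.observe();p,d=ctrl.read_camera('side');W=cloud('side',d);blobs(W,d,77,100,(450,650),(-190,60))
to(544.5,-48,63,-2)
E
```

```text
px [252. 179.] n 189 mean [545.7  18.2  81.9] mid [546.2  17.8  81.5] ext [60. 44.  9.]
px [254. 195.] n 289 mean [542.8 -51.7  82.1] mid [543.1 -48.8  81.2] ext [60. 60.  8.]
px [254. 218.] n 354 mean [ 533.9 -144.5   82.4] mid [ 534.3 -141.2   81.5] ext [59. 60.  9.]
t 12.4 pos [ 540.3 -140.6  133.5] yaw -1.7 j6 -0.38 F [ 1.1 -0.7  1.5] w 90.0 | xyz [0.0929, 0.001, 0.0702] spin 0.006
```

Request:
send_rows(fingers=[0.09, 0.09, 0.09, 0.09, 0.09, 0.05, 0.05, 0.05], xyz=[[0.05, 0.001, 0], [0.092, 0.001, 0], [0.092, 0.001, 0], [0.092, 0.001, 0.04], [0.092, 0.001, 0.069], [0.092, 0.001, 0.069], [0.092, 0.001, 0.069], [0.092, 0.001, 0.069]], spin=[0, 0, 0, 0, 0, 0, 0, 0])

```text
clock: 13.4
ee_pos: [543.4, -48.3, 61.4]
eef_rot: [2.251, 2.185, 0.005]
force: [1.8, 0.0, -0.9]
grip_width: 63.5
gripper_force: 0.9
```

```bash
python3 - <<'E'
from h import *
to(450,279,160,50);to(450,279,61,50)
E
```

```text
t 13.4 pos [543.4 -48.3  61.4] yaw -1.7 j6 -0.22 F [ 1.8  0.  -0.9] w 63.5 | xyz [0.3243, -0.1025, -0.0995] spin -0.902
t 13.4 pos [543.4 -48.3  61.4] yaw -1.7 j6 -0.22 F [ 1.8  0.  -0.9] w 63.5 | xyz [0.3244, -0.103, -0.0005] spin -0.902
```

Request:
send_rows(fingers=[0.05, 0.05, 0.05, 0.05, 0.05, 0.05, 0.05, 0.05], xyz=[[0, 0, 0], [0, 0, -0.05], [0, 0, -0.1], [0.055, -0.018, -0.1], [0.11, -0.035, -0.1], [0.165, -0.053, -0.1], [0.22, -0.07, -0.1], [0.275, -0.088, -0.1]], spin=[0, 0, 0, -0.18, -0.36, -0.54, -0.72, -0.9])

```text
clock: 14.4
ee_pos: [459.4, 231.3, 159.1]
eef_rot: [-1.068, -2.953, 0.002]
force: [2.2, 0.4, -2.0]
grip_width: 61.5
gripper_force: 25.0
```

Request:
send_rows(fingers=[0.05, 0.05, 0.05, 0.05, 0.05, 0.05, 0.05, 0.05], xyz=[[0.017, -0.043, 0], [0.02, -0.047, 0], [0.02, -0.047, 0], [0.02, -0.047, 0.03], [0.02, -0.047, 0.05], [0.02, -0.047, 0.05], [0.02, -0.047, 0.05], [0.02, -0.047, 0.05]], spin=[0, 0, 0, 0, 0, 0, 0, 0])

```text
clock: 15.4
ee_pos: [416.8, 207.2, 110.7]
eef_rot: [1.077, 2.949, 0.002]
force: [-0.5, 0.8, -2.9]
grip_width: 61.7
gripper_force: 25.0
```

```bash
python3 - <<'E'
from h import *
s=ctrl.observe();p,d=ctrl.read_camera('wrist');cv2.imwrite('pics/w3.png',p[:,:,::-1])
to(450,279,60.5,50)
E
```

```text
t 15.45 pos [416.6 207.1 110.6] yaw 49.9 j6 -0.6 F [-0.3 -0.7 -2.9] w 61.8 | xyz [0.0208, 0.0764, 0.0502] spin -0.002
```

View pics/w3.png

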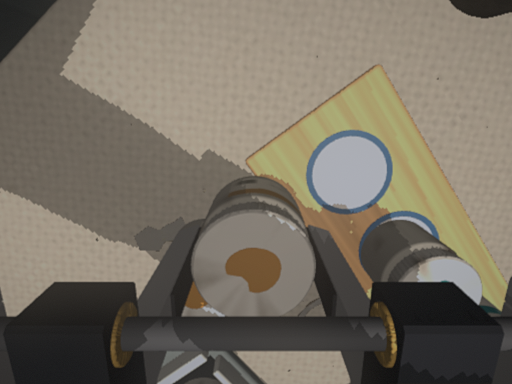

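```bash
python3 - <<'E'
from h import *
s=ctrl.observe();p,d=ctrl.read_camera('wrist');W=cloud('wrist',d,s)
hsv=cv2.cvtColor(p,cv2.COLOR_RGB2HSV).astype(int)
m=((hsv[...,0]>95)&(hsv[...,0]<130)&(hsv[...,1]>90)).astype(np.uint8);m[:, :290]=0;m[225:]=0;m[:,400:]=0
q=W[m>0];q=q[(q[:,2]>0)&(q[:,2]<25)];print(len(q),q.mean(0),(c:=cv2.fitEllipse(q[:,:2].astype(np.float32))))
to(*c[0],109,50);to(*c[0],61,50)
E
```

```text
631 [459.04340715 294.55876616  11.90436894] ((453.2738037109375, 284.5169372558594), (63.14054870605469, 85.74620056152344), 94.71833038330078)
t 15.5 pos [416.3 207.1 110.4] yaw 49.9 j6 -0.6 F [ 0.2 -0.1 -2.9] w 61.7 | xyz [0.0216, 0.083, 0.0015] spin -0.002
t 15.5 pos [416.3 207.1 110.4] yaw 49.9 j6 -0.6 F [ 0.2 -0.1 -2.9] w 61.7 | xyz [0.0217, 0.083, 0.0495] spin -0.002
```

Request:
send_rows(fingers=[0.05, 0.05, 0.05, 0.05, 0.05, 0.09, 0.09, 0.09], xyz=[[0.011, 0.04, 0], [0.021, 0.078, 0], [0.021, 0.078, 0.02], [0.021, 0.078, 0.049], [0.021, 0.078, 0.049], [0.021, 0.078, 0.049], [0.021, 0.078, 0.049], [0.021, 0.078, 0.02]], spin=[0, 0, 0, 0, 0, 0, 0, 0])

```text
clock: 16.5
ee_pos: [448.2, 279.4, 88.9]
eef_rot: [-1.076, -2.949, 0.004]
force: [0.9, 0.2, 0.2]
grip_width: 88.2
gripper_force: 0.0
```

```bash
python3 - <<'E'
from h import *
s=ctrl.observe();p,d=ctrl.read_camera('side');W=cloud('side',d);blobs(W,d,62,100,(380,650),(90,400))
to(532,271,150,50)
to(532,271,60.5,50)
E
```

```text
px [213. 137.] n 298 mean [446.2 271.2  80.2] mid [444.9 273.3  81.2] ext [85. 92. 37.]
px [266. 135.] n 219 mean [615.4 265.8  76.3] mid [615.6 273.6  72.7] ext [59. 64. 21.]
px [240. 138.] n 219 mean [530.6 261.1  77. ] mid [531.5 269.5  73.1] ext [58. 66. 22.]
px [207. 163.] n 220 mean [424.3 134.   69.6] mid [425.1 137.4  68. ] ext [59. 65. 12.]
t 16.55 pos [452.1 281.2  94.2] yaw 49.9 j6 -0.48 F [0.9 1.1 1.9] w 88.9 | xyz [-0.0678, 0.044, -0.0553] spin -0.002
t 16.55 pos [452.1 281.2  94.2] yaw 49.9 j6 -0.48 F [0.9 1.1 1.9] w 88.9 | xyz [-0.0676, 0.0435, 0.0342] spin -0.002
```

Request:
send_rows(fingers=[0.09, 0.09, 0.09, 0.09, 0.09, 0.09, 0.05, 0.05], xyz=[[0, 0, -0.055], [-0.035, 0.022, -0.055], [-0.068, 0.044, -0.055], [-0.069, 0.045, -0.055], [-0.069, 0.045, -0.01], [-0.069, 0.045, 0.029], [-0.069, 0.045, 0.029], [-0.069, 0.045, 0.029]], spin=[0, 0, 0, 0, 0, 0, 0, 0])

```text
clock: 17.55
ee_pos: [531.9, 270.6, 61.9]
eef_rot: [1.076, 2.95, 0.002]
force: [0.4, 0.7, 0.1]
grip_width: 73.6
gripper_force: 0.0
```

```bash
python3 - <<'E'
from h import *
to(540,-54,160,-2)
E
```

```text
t 17.55 pos [531.9 270.6  61.9] yaw 49.9 j6 -0.55 F [0.4 0.7 0.1] w 73.6 | xyz [-0.2153, -0.243, -0.0983] spin 0.906
```

Request:
send_rows(fingers=[0.05, 0.05, 0.05, 0.05, 0.05, 0.05, 0.05, 0.05], xyz=[[0, 0, 0], [0, 0, 0], [0, 0, -0.05], [0, 0, -0.098], [-0.04, -0.045, -0.098], [-0.08, -0.09, -0.098], [-0.12, -0.135, -0.098], [-0.155, -0.175, -0.098]], spin=[0, 0, 0, 0, 0.18, 0.36, 0.54, 0.72])

```text
clock: 18.55
ee_pos: [536.3, 34.3, 158.4]
eef_rot: [-2.055, -2.376, 0.001]
force: [0.9, -0.6, -2.5]
grip_width: 61.5
gripper_force: 25.0
```

```bash
python3 - <<'E'
from h import *
to(539,-54,160,-2)
E
```

```text
t 18.55 pos [536.3  34.3 158.4] yaw 8.3 j6 -0.24 F [ 0.9 -0.6 -2.5] w 61.5 | xyz [-0.0878, -0.0101, -0.0015] spin 0.18
```

Request:
send_rows(fingers=[0.05, 0.05, 0.05, 0.05, 0.05, 0.05, 0.05, 0.05], xyz=[[-0.05, -0.006, 0], [-0.088, -0.01, 0], [-0.089, -0.01, 0], [-0.089, -0.01, 0.02], [-0.089, -0.01, 0.04], [-0.089, -0.01, 0.05], [-0.089, -0.01, 0.05], [-0.089, -0.01, 0.05]], spin=[0.1, 0.18, 0.18, 0.18, 0.18, 0.18, 0.18, 0.18])

```text
clock: 19.55
ee_pos: [541.4, -52.9, 109.2]
eef_rot: [2.252, 2.189, 0.001]
force: [0.0, 0.3, -2.9]
grip_width: 61.8
gripper_force: 25.0
```

```bash
python3 - <<'E'
from h import *
to(539,-54,65,-2)
E
```

```text
t 19.55 pos [541.4 -52.9 109.2] yaw -1.6 j6 -0.23 F [ 0.   0.3 -2.9] w 61.8 | xyz [-0.0012, -0.0024, 0.0442] spin 0.007
```

Request:
send_rows(fingers=[0.05, 0.05, 0.05, 0.05, 0.09, 0.09, 0.09, 0.09], xyz=[[-0.001, -0.002, 0.015], [-0.001, -0.002, 0.035], [-0.001, -0.002, 0.045], [-0.001, -0.002, 0.045], [-0.001, -0.002, 0.045], [-0.001, -0.002, 0.045], [-0.001, -0.002, 0.01], [-0.001, -0.002, -0.02]], spin=[0, 0, 0, 0, 0, 0, 0, 0])

```text
clock: 20.55
ee_pos: [538.9, -54.1, 129.2]
eef_rot: [2.253, 2.189, 0.0]
force: [0.4, 0.4, -0.4]
grip_width: 89.9
gripper_force: 0.0
```

```bash
python3 - <<'E'
from h import *
s=ctrl.observe();p,d=ctrl.read_camera('side');W=cloud('side',d);blobs(W,d,77,100,(450,650),(-190,60))
to(547,29,62,-2)
E
```

```text
px [252. 178.] n 247 mean [545.5  24.5  82.1] mid [545.9  27.8  81.5] ext [60. 63.  9.]
px [251. 197.] n 294 mean [534.1 -59.4  82.2] mid [534.4 -55.6  81.6] ext [60. 61.  9.]
px [254. 218.] n 355 mean [ 533.6 -144.6   82.4] mid [ 534.3 -141.3   81.8] ext [59. 61. 10.]
t 20.6 pos [542.1 -54.8 133.9] yaw -1.7 j6 -0.23 F [ 1.2 -0.3  2.4] w 89.8 | xyz [0.0841, 0.0018, 0.0718] spin 0.006
```

Request:
send_rows(fingers=[0.09, 0.09, 0.09, 0.09, 0.09, 0.05, 0.05, 0.05], xyz=[[0.045, 0.003, 0], [0.083, 0.004, 0], [0.083, 0.004, 0], [0.083, 0.004, 0.04], [0.083, 0.004, 0.068], [0.083, 0.004, 0.068], [0.083, 0.004, 0.068], [0.083, 0.004, 0.068]], spin=[0, 0, 0, 0, 0, 0, 0, 0])

```text
clock: 21.6
ee_pos: [547.3, 28.3, 62.3]
eef_rot: [2.251, 2.186, 0.005]
force: [1.4, 0.0, 0.4]
grip_width: 63.2
gripper_force: 0.5
```

```bash
python3 - <<'E'
from h import *
to(536,275,160,50)
E
```

```text
t 21.6 pos [547.3  28.3  62.3] yaw -1.7 j6 -0.08 F [1.4 0.  0.4] w 63.2 | xyz [0.2463, -0.018, -0.0979] spin -0.902
```

Request:
send_rows(fingers=[0.05, 0.05, 0.05, 0.05, 0.05, 0.05, 0.05, 0.05], xyz=[[0, 0, 0], [0, 0, -0.05], [0, 0, -0.098], [0.055, -0.004, -0.098], [0.11, -0.008, -0.098], [0.165, -0.012, -0.098], [0.22, -0.016, -0.098], [0.246, -0.018, -0.098]], spin=[0, 0, 0, -0.18, -0.36, -0.54, -0.72, -0.9])

```text
clock: 22.6
ee_pos: [533.0, 278.0, 158.4]
eef_rot: [-1.064, -2.955, 0.0]
force: [-0.2, -0.3, -1.4]
grip_width: 61.7
gripper_force: 25.0
```

```bash
python3 - <<'E'
from h import *
s=ctrl.observe();p,d=ctrl.read_camera('wrist');cv2.imwrite('pics/w4.png',p[:,:,::-1])
p,d=ctrl.read_camera('side');W=cloud('side',d);blobs(W,d,62,90,(380,650),(90,400))
to(535,273.5,61.5,50)
E
```

```text
px [266. 135.] n 215 mean [615.1 266.2  76.6] mid [615.6 273.6  72.3] ext [59. 60. 21.]
px [212. 138.] n 221 mean [443.6 269.1  76.6] mid [443.2 275.9  72.5] ext [58. 59. 21.]
px [207. 163.] n 222 mean [424.5 134.4  69.4] mid [425.1 138.7  68.4] ext [59. 62. 11.]
t 22.7 pos [533.1 277.9 158.3] yaw 50.2 j6 -0.54 F [-0.3 -1.4 -1.6] w 61.6 | xyz [-0.0044, -0.0022, 0.0968] spin 0.003
```

View pics/w4.png

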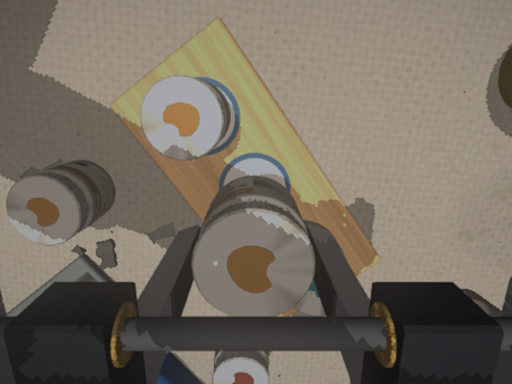

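```bash
python3 - <<'E'
from h import *
s=ctrl.observe();p,d=ctrl.read_camera('wrist');W=cloud('wrist',d,s)
i=ctrl.camera_info('wrist');T=i['tool_from_camera'];M=R.from_rotvec(s['eef_rot']).as_matrix()
for u,v,z in[(218,18,10),(112,104,10),(378,258,10),(183,118,83)]:
    r=M@T[:3,:3]@np.array([(u-i['cx'])/i['fx'],(v-i['cy'])/i['fy'],1]);e=M@T[:3,3]+s['ee_pos']
    print((e+r*(z-e[2])/r[2]).round(1))
E
```

```text
[397.5 351.3  10. ]
[388.4 227.5  10. ]
[679.7 329.6  10. ]
[447.3 283.7  83. ]
```

Request:
send_rows(fingers=[0.05, 0.05, 0.05, 0.05, 0.05, 0.09, 0.09, 0.09], xyz=[[-0.004, -0.002, 0.04], [-0.004, -0.002, 0.075], [-0.004, -0.002, 0.09], [-0.004, -0.002, 0.097], [-0.004, -0.002, 0.097], [-0.004, -0.002, 0.097], [-0.004, -0.002, 0.097], [-0.004, -0.002, 0.065]], spin=[0, 0, 0, 0, 0, 0, 0, 0])

```text
clock: 23.75
ee_pos: [534.1, 270.6, 91.9]
eef_rot: [-1.076, -2.948, 0.005]
force: [0.1, -0.0, -0.3]
grip_width: 87.7
gripper_force: 0.0
```

```bash
python3 - <<'E'
from h import *
p,d=ctrl.read_camera('side');W=cloud('side',d);blobs(W,d,62,90,(380,650),(90,400))
to(617,275,90,50)
E
```

```text
px [241. 137.] n 241 mean [533.5 261.8  78.1] mid [529.5 262.9  75.9] ext [81. 90. 28.]
px [266. 135.] n 217 mean [615.2 266.   76.4] mid [615.8 275.1  72.5] ext [59. 64. 20.]
px [212. 138.] n 220 mean [443.4 269.2  76.7] mid [443.2 274.5  72.6] ext [58. 61. 21.]
px [207. 163.] n 222 mean [424.9 133.9  69.5] mid [425.1 137.6  68.3] ext [59. 62. 12.]
t 23.8 pos [538.5 272.2  98.5] yaw 49.9 j6 -0.55 F [0.9 0.7 2.7] w 89.3 | xyz [-0.0582, 0.0526, 0.009] spin -0.001
```

Request:
send_rows(fingers=[0.09, 0.09, 0.09, 0.09, 0.09, 0.09, 0.05, 0.05], xyz=[[0, 0, -0.055], [-0.031, 0.028, -0.055], [-0.06, 0.054, -0.055], [-0.061, 0.055, -0.055], [-0.061, 0.055, -0.01], [-0.061, 0.055, 0.031], [-0.061, 0.055, 0.031], [-0.061, 0.055, 0.031]], spin=[0, 0, 0, 0, 0, 0, 0, 0])

```text
clock: 24.8
ee_pos: [618.6, 274.4, 64.1]
eef_rot: [1.076, 2.95, 0.002]
force: [-0.2, 0.5, 0.9]
grip_width: 73.7
gripper_force: 0.0
```

```bash
python3 - <<'E'
from h import *
to(542,30,160,-2)
p,d=ctrl.read_camera('side');W=cloud('side',d);blobs(W,d,62,90,(380,650),(-190,400))
E
```

```text
t 24.8 pos [618.6 274.4  64.1] yaw 49.9 j6 -0.58 F [-0.2  0.5  0.9] w 73.7 | xyz [-0.0988, -0.2362, -0.0962] spin 0.906
px [266. 136.] n 248 mean [615.  262.   77.1] mid [612.3 269.4  75.9] ext [72. 84. 27.]
px [240. 138.] n 220 mean [530.9 261.5  76.5] mid [531.5 269.2  72.7] ext [58. 64. 21.]
px [212. 138.] n 218 mean [443.5 269.3  76.7] mid [443.2 274.9  73.2] ext [58. 61. 21.]
px [281. 158.] n 30 mean [644.1 145.   63.9] mid [642.7 145.4  64.3] ext [14. 43.  4.]
px [207. 163.] n 221 mean [424.6 134.1  69.6] mid [425.1 136.5  67.9] ext [59. 60. 12.]
px [252. 210.] n 859 mean [ 533.3 -108.9   79.1] mid [534.2 -98.4  74.3] ext [ 60. 145.  25.]
```

Request:
send_rows(fingers=[0.05, 0.05, 0.05, 0.05, 0.05, 0.05, 0.05, 0.05], xyz=[[0, 0, 0], [0, 0, 0], [0, 0, -0.05], [0, 0, -0.096], [-0.022, -0.054, -0.096], [-0.045, -0.108, -0.096], [-0.067, -0.162, -0.096], [-0.089, -0.213, -0.096]], spin=[0, 0, 0, 0, 0.18, 0.36, 0.54, 0.72])

```text
clock: 25.85
ee_pos: [547.2, 51.8, 158.0]
eef_rot: [-2.054, -2.376, 0.003]
force: [0.6, -0.6, -2.1]
grip_width: 61.7
gripper_force: 25.0
```

```bash
python3 - <<'E'
from h import *
to(541,31,110,-2)
E
```

```text
t 25.85 pos [547.2  51.8 158. ] yaw 8.3 j6 -0.21 F [ 0.6 -0.6 -2.1] w 61.7 | xyz [-0.0197, -0.009, 0.048] spin 0.18
```

Request:
send_rows(fingers=[0.05, 0.05, 0.05, 0.05, 0.05, 0.05, 0.05, 0.05], xyz=[[-0.02, -0.009, 0], [-0.02, -0.009, 0], [-0.02, -0.009, 0.02], [-0.02, -0.009, 0.04], [-0.02, -0.009, 0.048], [-0.02, -0.009, 0.048], [-0.02, -0.009, 0.048], [-0.02, -0.009, 0.048]], spin=[0.1, 0.18, 0.18, 0.18, 0.18, 0.18, 0.18, 0.18])

```text
clock: 26.85
ee_pos: [543.8, 32.5, 111.4]
eef_rot: [2.252, 2.188, 0.002]
force: [0.6, 0.4, -2.5]
grip_width: 61.9
gripper_force: 25.0
```

```bash
python3 - <<'E'
from h import *
to(541.5,30.5,66.5,-2)
E
```

```text
t 26.85 pos [543.8  32.5 111.4] yaw -1.7 j6 -0.07 F [ 0.6  0.4 -2.5] w 61.9 | xyz [-0.002, -0.0024, 0.0449] spin 0.006
```

Request:
send_rows(fingers=[0.05, 0.05, 0.05, 0.05, 0.09, 0.09, 0.09, 0.09], xyz=[[-0.002, -0.002, 0.015], [-0.002, -0.002, 0.035], [-0.002, -0.002, 0.046], [-0.002, -0.002, 0.046], [-0.002, -0.002, 0.046], [-0.002, -0.002, 0.046], [-0.002, -0.002, 0.0], [-0.002, -0.002, -0.05]], spin=[0, 0, 0, 0, 0, 0, 0, 0])

```text
clock: 27.85
ee_pos: [540.2, 30.6, 160.3]
eef_rot: [-2.252, -2.187, 0.003]
force: [1.0, -0.7, -0.7]
grip_width: 89.8
gripper_force: 0.0
```

```bash
python3 - <<'E'
from h import *
p,d=ctrl.read_camera('side');W=cloud('side',d);blobs(W,d,77,90,(380,650),(-190,60))
blobs(W,d,62,90,(380,650),(90,400))
to(427,137,150,20)
E
```

```text
px [248. 178.] n 247 mean [535.7  25.7  82.1] mid [535.6  28.1  81.3] ext [60. 60.  9.]
px [251. 197.] n 296 mean [534.1 -59.3  82.1] mid [534.2 -56.1  81.4] ext [60. 65.  9.]
px [254. 218.] n 350 mean [ 533.7 -144.5   82.4] mid [ 534.4 -143.    81.6] ext [59. 58.  9.]
px [240. 138.] n 218 mean [531.2 261.3  76.6] mid [531.3 271.8  72.9] ext [58. 67. 22.]
px [212. 138.] n 219 mean [443.7 269.4  76.4] mid [443.2 275.9  73.2] ext [58. 60. 22.]
px [207. 163.] n 220 mean [424.7 134.2  69.5] mid [425.2 137.2  68.1] ext [58. 63. 12.]
t 27.9 pos [545.7  30.3 168.8] yaw -1.6 j6 -0.07 F [2.7 0.9 3.9] w 89.9 | xyz [0.1033, -0.1219, 0.0173] spin -0.378
```

Request:
send_rows(fingers=[0.09, 0.09, 0.09, 0.09, 0.09, 0.09, 0.05, 0.05], xyz=[[0.035, -0.039, 0], [0.07, -0.079, 0], [0.104, -0.118, 0], [0.104, -0.118, 0.01], [0.104, -0.118, 0.06], [0.104, -0.118, 0.109], [0.104, -0.118, 0.109], [0.104, -0.118, 0.109]], spin=[-0.13, -0.26, -0.38, -0.38, -0.38, -0.38, -0.38, -0.38])

```text
clock: 28.9
ee_pos: [427.8, 137.7, 52.5]
eef_rot: [1.8, 2.573, 0.002]
force: [-0.2, 0.7, 1.4]
grip_width: 73.2
gripper_force: 0.0
```

```bash
python3 - <<'E'
from h import *
to(619.5,269,165,50)
E
```

```text
t 28.9 pos [427.8 137.7  52.5] yaw 20.1 j6 -0.23 F [-0.2  0.7  1.4] w 73.2 | xyz [0.0575, 0.2253, -0.1121] spin -0.523
```

Request:
send_rows(fingers=[0.05, 0.05, 0.05, 0.05, 0.05, 0.05, 0.05, 0.05], xyz=[[0, 0, 0], [0, 0, 0], [0, 0, -0.055], [0, 0, -0.112], [0.014, 0.056, -0.112], [0.028, 0.112, -0.112], [0.043, 0.168, -0.112], [0.057, 0.225, -0.112]], spin=[0, 0, 0, 0, -0.15, -0.3, -0.45, -0.52])

```text
clock: 29.9
ee_pos: [618.7, 269.8, 163.7]
eef_rot: [-1.073, -2.953, 0.001]
force: [0.9, 0.2, -2.9]
grip_width: 61.8
gripper_force: 25.0
```

Request:
send_rows(fingers=[0.05, 0.05, 0.05, 0.05, 0.05, 0.05, 0.05, 0.05], xyz=[[0, 0, 0], [0, 0, 0], [0, 0, 0.03], [0, 0, 0.05], [0, 0, 0.055], [0, 0, 0.055], [0, 0, 0.055], [0, 0, 0.055]], spin=[0, 0, 0, 0, 0, 0, 0, 0])

```text
clock: 30.9
ee_pos: [618.5, 269.1, 109.7]
eef_rot: [1.076, 2.95, 0.002]
force: [0.2, 0.1, -1.9]
grip_width: 61.2
gripper_force: 25.0
```

```bash
python3 - <<'E'
from h import *
to(619.5,269,63,50)
E
```

```text
t 30.9 pos [618.5 269.1 109.7] yaw 49.9 j6 -0.59 F [ 0.2  0.1 -1.9] w 61.2 | xyz [-0.0007, 0.0005, 0.0467] spin -0.002
```

Request:
send_rows(fingers=[0.05, 0.05, 0.05, 0.05, 0.09, 0.09, 0.09, 0.09], xyz=[[0, 0, 0.02], [0, 0, 0.04], [0, 0, 0.047], [0, 0, 0.047], [0, 0, 0.047], [0, 0, 0.047], [0, 0, 0], [0, 0, -0.05]], spin=[0, 0, 0, 0, 0, 0, 0, 0])

```text
clock: 31.9
ee_pos: [616.8, 268.5, 157.1]
eef_rot: [-1.076, -2.948, 0.004]
force: [0.2, 0.4, 0.6]
grip_width: 89.9
gripper_force: 0.0
```

```bash
python3 - <<'E'
from h import *
to(480,0,220,10)
E
```

```text
t 31.9 pos [616.8 268.5 157.1] yaw 49.9 j6 -0.59 F [0.2 0.4 0.6] w 89.9 | xyz [-0.0682, -0.2937, -0.0621] spin 0.696
```

Request:
send_rows(fingers=[0.09, 0.09, 0.09, 0.09, 0.09, 0.09, 0.05, 0.05], xyz=[[0, 0, -0.05], [-0.01, -0.05, -0.06], [-0.023, -0.1, -0.06], [-0.036, -0.155, -0.06], [-0.048, -0.21, -0.06], [-0.06, -0.26, -0.06], [-0.068, -0.294, -0.06], [-0.068, -0.294, -0.06]], spin=[0, 0.15, 0.3, 0.45, 0.6, 0.7, 0.7, 0.7])

```text
clock: 32.9
ee_pos: [479.7, -1.4, 218.0]
eef_rot: [-2.028, -2.399, 0.0]
force: [-0.2, -0.2, 0.1]
grip_width: 73.6
gripper_force: 0.0
```

```bash
python3 - <<'E'
from h import *
to(506,-377,200,-11)
E
```

```text
t 32.9 pos [479.7  -1.4 218. ] yaw 9.6 j6 -0.35 F [-0.2 -0.2  0.1] w 73.6 | xyz [-0.3748, -0.0366, 0.018] spin 0.359
```

Request:
send_rows(fingers=[0.05, 0.05, 0.05, 0.05, 0.05, 0.05, 0.05, 0.05], xyz=[[-0.06, -0.006, 0.003], [-0.12, -0.012, 0.006], [-0.18, -0.018, 0.009], [-0.24, -0.023, 0.012], [-0.3, -0.029, 0.015], [-0.36, -0.035, 0.018], [-0.375, -0.037, 0.018], [-0.375, -0.037, 0.018]], spin=[0.1, 0.2, 0.3, 0.36, 0.36, 0.36, 0.36, 0.36])

```text
clock: 33.9
ee_pos: [508.3, -375.3, 199.5]
eef_rot: [-2.42, -2.0, -0.001]
force: [0.6, 0.3, 0.1]
grip_width: 49.8
gripper_force: 0.0
```

```bash
python3 - <<'E'
from h import *
s=ctrl.observe();to(506,-377,80,-11)
p,d=ctrl.read_camera('wrist');cv2.imwrite('pics/w5.png',p[:,:,::-1]);W=cloud('wrist',d,s)
X,Y,Z=np.moveaxis(W,2,0);m=(d>0)&(Z>68)&(Z<100)&(X>460)&(X<560)&(Y<-260)&(Y>-450)
q=W[m][:,:2].astype(np.float32);r=cv2.fitLine(q,cv2.DIST_HUBER,0,.01,.01).ravel();t=(q-r[2:])@r[:2]
print(m.sum(),r,np.degrees(np.arctan2(r[1],r[0])),r[2:]+r[:2]*t.min(),r[2:]+r[:2]*t.max())
p,d=ctrl.read_camera('top');W=cloud('top',d);blobs(W,d,74,95,(380,650),(-190,400))
cv2.imwrite('pics/c3.png',cv2.resize(p[135:255,130:350,::-1],(792,432),interpolation=cv2.INTER_CUBIC))
p,d=ctrl.read_camera('side');W=cloud('side',d);blobs(W,d,74,95,(380,650),(-190,400))
E
```

```text
t 33.9 pos [ 508.3 -375.3  199.5] yaw -10.9 j6 -0.58 F [0.6 0.3 0.1] w 49.8 | xyz [-0.0023, -0.0019, 0.1195] spin 0.003
4776 [ 2.0534751e-01  9.7868913e-01  5.1405621e+02 -3.3713980e+02] 78.150154 [ 495.23917 -426.82205] [ 530.6909  -257.85855]
px [161. 166.] n 265 mean [611.6 268.6  81.4] mid [611.4 268.3  81.1] ext [58. 60. 12.]
px [159. 190.] n 273 mean [533.8 270.5  81.5] mid [534.5 270.7  81.3] ext [57. 59. 13.]
px [233. 190.] n 267 mean [537.7  30.6  83.3] mid [537.7  30.8  83.1] ext [59. 56. 14.]
px [259. 191.] n 269 mean [536.3 -55.2  83.3] mid [536.9 -56.1  83.3] ext [57. 59. 16.]
px [285. 191.] n 269 mean [ 535.4 -139.8   83.3] mid [ 535.9 -139.5   82.8] ext [58. 56. 15.]
px [155. 217.] n 279 mean [445.8 278.9  81.3] mid [446.3 279.7  80.9] ext [55. 60. 13.]
px [212. 136.] n 158 mean [443.5 274.   79.8] mid [443.6 275.   79.4] ext [57. 64. 10.]
px [254. 214.] n 119 mean [ 534.9 -129.7   82.8] mid [ 534.  -130.2   81.9] ext [55. 31.  7.]
px [253. 224.] n 103 mean [ 529.7 -163.7   80.4] mid [ 530.4 -160.6   79.8] ext [51. 26. 11.]
```

View pics/c3.png

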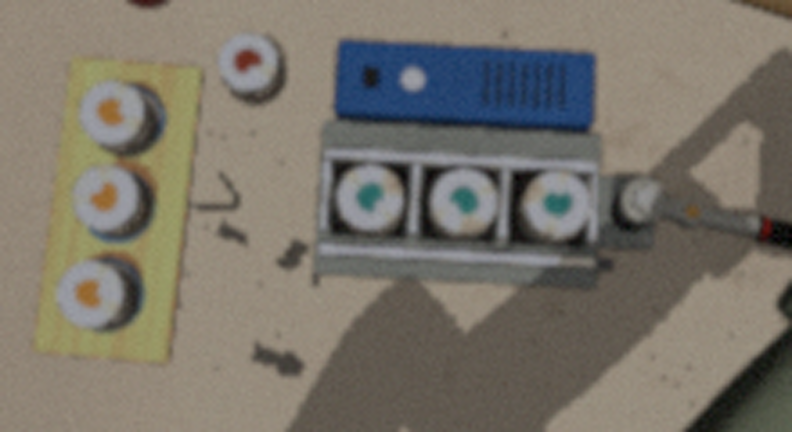

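Request:
send_rows(fingers=[0.05, 0.05, 0.05, 0.05, 0.03, 0.03, 0.03, 0.03], xyz=[[-0.001, -0.003, 0.04], [-0.001, -0.003, 0.08], [-0.001, -0.003, 0.119], [-0.001, -0.003, 0.119], [-0.001, -0.003, 0.119], [-0.001, -0.003, 0.119], [-0.001, -0.003, 0.119], [-0.001, -0.003, 0.119]], spin=[0, 0, 0, 0, 0, 0, 0, 0])

```text
clock: 35.05
ee_pos: [505.1, -376.5, 82.4]
eef_rot: [2.42, 2.001, 0.0]
force: [-0.1, -0.2, -0.4]
grip_width: 29.9
gripper_force: 0.0
```

```bash
python3 - <<'E'
from h import *
for a in np.linspace(0.207,1.12,9)[1:]:
    to(537.5-160*np.sin(a),-219-160*np.cos(a),80,-np.degrees(a))
E
```

```text
t 35.05 pos [ 505.1 -376.5   82.4] yaw -10.8 j6 -0.59 F [-0.1 -0.2 -0.4] w 29.9 | xyz [0.0022, -0.0188, 0.0024] spin 0.132
t 35.05 pos [ 505.1 -376.5   82.4] yaw -10.8 j6 -0.59 F [-0.1 -0.2 -0.4] w 29.9 | xyz [0.0056, -0.0367, 0.0024] spin 0.246
t 35.05 pos [ 505.1 -376.5   82.4] yaw -10.8 j6 -0.59 F [-0.1 -0.2 -0.4] w 29.9 | xyz [0.0111, -0.0542, 0.0023] spin 0.36
t 35.05 pos [ 505.1 -376.5   82.4] yaw -10.8 j6 -0.59 F [-0.1 -0.2 -0.4] w 29.9 | xyz [0.0185, -0.0708, 0.0023] spin 0.474
t 35.05 pos [ 505.1 -376.5   82.4] yaw -10.8 j6 -0.59 F [-0.1 -0.2 -0.4] w 29.9 | xyz [0.0277, -0.0866, 0.0023] spin 0.589
t 35.05 pos [ 505.1 -376.5   82.4] yaw -10.8 j6 -0.59 F [-0.1 -0.2 -0.4] w 29.9 | xyz [0.0387, -0.1012, 0.0022] spin 0.703
t 35.05 pos [ 505.1 -376.5   82.4] yaw -10.8 j6 -0.59 F [-0.1 -0.2 -0.4] w 29.9 | xyz [0.0513, -0.1144, 0.0022] spin 0.817
t 35.05 pos [ 505.1 -376.5   82.4] yaw -10.8 j6 -0.59 F [-0.1 -0.2 -0.4] w 29.9 | xyz [0.0653, -0.1261, 0.0022] spin 0.931
```

Request:
send_rows(fingers=[0.03, 0.03, 0.03, 0.03, 0.03, 0.03, 0.03, 0.03], xyz=[[0.002, -0.019, 0.001], [0.006, -0.037, 0.001], [0.011, -0.054, 0.001], [0.019, -0.071, 0.001], [0.028, -0.087, 0.001], [0.039, -0.101, 0.001], [0.051, -0.114, 0.001], [0.065, -0.126, 0.001]], spin=[0.13, 0.25, 0.36, 0.47, 0.59, 0.7, 0.82, 0.93])

```text
clock: 36.05
ee_pos: [393.9, -290.3, 81.7]
eef_rot: [3.058, 0.696, 0.003]
force: [0.9, -2.2, 1.5]
grip_width: 29.9
gripper_force: 1.5
```

```bash
python3 - <<'E'
from h import *
A=1.183
def P(b):
    a=A+b
    if b<0: x,y=160*np.sin(a),160*np.cos(a)
    else: x,y=45*np.sin(A)+115*np.sin(a),45*np.cos(A)+115*np.cos(a)
    to(537.5-x,-219-y,81,-np.degrees(a))
for b in(0,.05,.1,.15,.2,.25,.3):P(b)
E
```

```text
t 36.05 pos [ 393.9 -290.3   81.7] yaw -64.3 j6 0.31 F [ 0.9 -2.2  1.5] w 29.9 | xyz [0.0006, -0.0117, 0.0006] spin 0.06
t 36.05 pos [ 393.9 -290.3   81.7] yaw -64.3 j6 0.31 F [ 0.9 -2.2  1.5] w 29.9 | xyz [0.0011, -0.0174, 0.0006] spin 0.11
t 36.05 pos [ 393.9 -290.3   81.7] yaw -64.3 j6 0.31 F [ 0.9 -2.2  1.5] w 29.9 | xyz [0.0019, -0.0231, 0.0006] spin 0.16
t 36.05 pos [ 393.9 -290.3   81.7] yaw -64.3 j6 0.31 F [ 0.9 -2.2  1.5] w 29.9 | xyz [0.003, -0.0288, 0.0005] spin 0.21
t 36.05 pos [ 393.9 -290.3   81.7] yaw -64.3 j6 0.31 F [ 0.9 -2.2  1.5] w 29.9 | xyz [0.0043, -0.0344, 0.0005] spin 0.26
t 36.05 pos [ 393.9 -290.3   81.7] yaw -64.3 j6 0.31 F [ 0.9 -2.2  1.5] w 29.9 | xyz [0.0059, -0.0399, 0.0005] spin 0.31
t 36.05 pos [ 393.9 -290.3   81.7] yaw -64.3 j6 0.31 F [ 0.9 -2.2  1.5] w 29.9 | xyz [0.0078, -0.0453, 0.0005] spin 0.36
```

Request:
send_rows(fingers=[0.03, 0.03, 0.03, 0.03, 0.03, 0.03, 0.03, 0.03], xyz=[[0.001, -0.012, 0], [0.002, -0.023, 0], [0.003, -0.029, 0], [0.004, -0.034, 0], [0.006, -0.04, 0], [0.008, -0.045, 0], [0.008, -0.045, 0], [0.008, -0.045, 0]], spin=[0.06, 0.16, 0.21, 0.26, 0.31, 0.36, 0.36, 0.36])

```text
clock: 37.05
ee_pos: [381.6, -249.4, 81.7]
eef_rot: [3.128, 0.145, 0.003]
force: [-0.8, -11.0, -4.8]
grip_width: 30.3
gripper_force: 5.3
```

```bash
python3 - <<'E'
from h import *
s=ctrl.observe();p,d=ctrl.read_camera('wrist');cv2.imwrite('pics/w6.png',p[:,:,::-1]);W=cloud('wrist',d,s)
X,Y,Z=np.moveaxis(W,2,0)
for lo,hi in((25,45),(55,100)):
    D=np.hypot(X-537.5,Y+219);m=(d>0)&(Z>68)&(Z<100)&(D>lo)&(D<hi)&(X<530)&(Y<-200)
    q=W[m][:,:2].astype(np.float32);r=cv2.fitLine(q,cv2.DIST_HUBER,0,.01,.01).ravel();print(len(q),r,np.arctan2(abs(r[0]),r[1]*np.sign(r[0])))
to(395,-290,80,-63)
E
```

```text
893 [ 2.1739401e-01 -9.7608393e-01  4.9778088e+02 -2.3094064e+02] 2.9224489
3376 [ 9.9025482e-01  1.3926740e-01  4.6352975e+02 -2.3792395e+02] 1.4310749
t 37.1 pos [ 381.7 -249.5   81.7] yaw -84.7 j6 0.72 F [ -1.4 -11.5  -5.4] w 29.9 | xyz [0.0095, 0.0416, 0.0022] spin -0.379
```

View pics/w6.png

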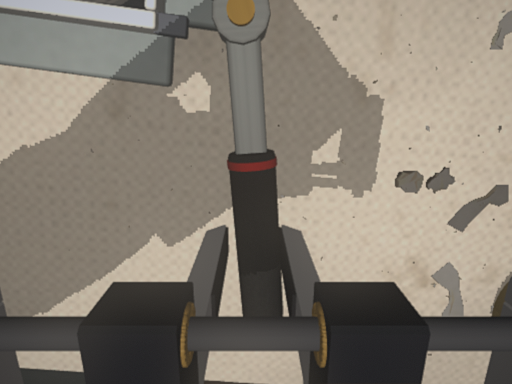

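```bash
python3 - <<'E'
from h import *
A=1.183
for b in(.2,.1,.0):
    a=A+b;x,y=45*np.sin(A)+115*np.sin(a),45*np.cos(A)+115*np.cos(a)
    to(537.5-x,-219-y,82,-np.degrees(a))
E
```

```text
t 37.1 pos [ 381.7 -249.5   81.7] yaw -84.7 j6 0.72 F [ -1.4 -11.5  -5.4] w 29.9 | xyz [0.0005, 0.0081, -0.0002] spin -0.095
t 37.1 pos [ 381.7 -249.5   81.7] yaw -84.7 j6 0.72 F [ -1.4 -11.5  -5.4] w 29.9 | xyz [0.0021, 0.0195, -0.0] spin -0.195
t 37.1 pos [ 381.7 -249.5   81.7] yaw -84.7 j6 0.72 F [ -1.4 -11.5  -5.4] w 29.9 | xyz [0.0049, 0.0306, 0.0001] spin -0.295
```

Request:
send_rows(fingers=[0.03, 0.03, 0.03, 0.03, 0.05, 0.05, 0.05, 0.05], xyz=[[0.001, 0.008, 0], [0.002, 0.019, 0], [0.005, 0.031, 0], [0.005, 0.031, 0], [0.005, 0.031, 0], [0.005, 0.031, 0], [0.005, 0.031, -0.03], [0.005, 0.031, -0.08]], spin=[-0.1, -0.2, -0.3, -0.3, -0.3, -0.3, -0.3, -0.3])

```text
clock: 38.1
ee_pos: [387.0, -272.9, 159.2]
eef_rot: [-3.077, -0.61, 0.005]
force: [-0.0, -1.3, 0.5]
grip_width: 49.9
gripper_force: 0.0
```

Request:
send_rows(fingers=[0.05, 0.05, 0.05, 0.05, 0.05, 0.05, 0.05, 0.05], xyz=[[0, 0, -0.04], [0, 0, -0.06], [0, 0, -0.06], [0, 0, -0.06], [0, 0, -0.06], [0, 0, -0.06], [0, 0, -0.06], [0, 0, -0.06]], spin=[0, 0, 0, 0, 0, 0, 0, 0])

```text
clock: 39.1
ee_pos: [388.5, -275.0, 220.2]
eef_rot: [-3.081, -0.611, 0.0]
force: [-0.6, -0.7, -0.2]
grip_width: 49.9
gripper_force: 0.0
```

```bash
python3 - <<'E'
from h import *
s=ctrl.observe();p,d=ctrl.read_camera('wrist');cv2.imwrite('pics/w7.png',p[:,:,::-1]);W=cloud('wrist',d,s)
X,Y,Z=np.moveaxis(W,2,0)
D=np.hypot(X-537.5,Y+219)
for lo,hi in((55,100),(110,205)):
    m=(d>0)&(Z>68)&(Z<100)&(D>lo)&(D<hi)&(X<530)&(Y<-200)&(Y>-340)
    q=W[m][:,:2].astype(np.float32);r=cv2.fitLine(q,cv2.DIST_HUBER,0,.01,.01).ravel();print(len(q),r,np.arctan2(abs(r[0]),r[1]*np.sign(r[0])),q.mean(0),np.arctan2(537.5-q[:,0].mean(),-219-q[:,1].mean()))
to(395,-290,80,-63)
p,d=ctrl.read_camera('top');W=cloud('top',d);blobs(W,d,74,95,(380,650),(-190,400));cv2.imwrite('pics/c4.png',cv2.resize(p[135:255,130:350,::-1],(792,432),interpolation=cv2.INTER_CUBIC))
E
```

```text
974 [ 9.2324007e-01  3.8422364e-01  4.6533310e+02 -2.4539769e+02] 1.1764296 [ 465.38    -245.15955] 1.2228315
2443 [ 9.2542773e-01  3.7892416e-01  3.9300803e+02 -2.7479285e+02] 1.1821629 [ 393.0713  -274.85934] 1.2017577
t 39.15 pos [ 388.5 -275.   220.3] yaw -67.6 j6 0.38 F [ 0.3 -0.6 -0.4] w 50.1 | xyz [0.0003, 0.0164, 0.1403] spin -0.079
px [161. 166.] n 265 mean [611.3 268.5  81.3] mid [611.3 268.9  80.9] ext [58. 59. 13.]
px [233. 188.] n 270 mean [543.3  30.5  83.6] mid [543.6  30.9  82.9] ext [60. 56. 15.]
px [159. 190.] n 272 mean [533.7 270.6  81.2] mid [533.6 271.3  81.4] ext [60. 59. 14.]
px [259. 189.] n 268 mean [540.3 -55.5  83.1] mid [540.4 -55.9  83.6] ext [57. 59. 13.]
px [285. 191.] n 271 mean [ 537.2 -139.7   83.1] mid [ 537.5 -139.6   82.1] ext [59. 56. 15.]
px [155. 217.] n 280 mean [445.7 279.   81.5] mid [446.3 279.2  81.7] ext [55. 60. 15.]
```

View pics/w7.png

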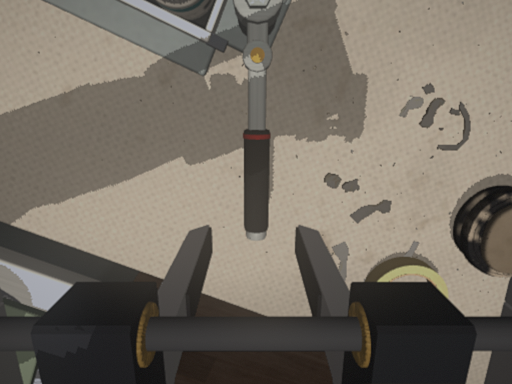

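View pics/c4.png

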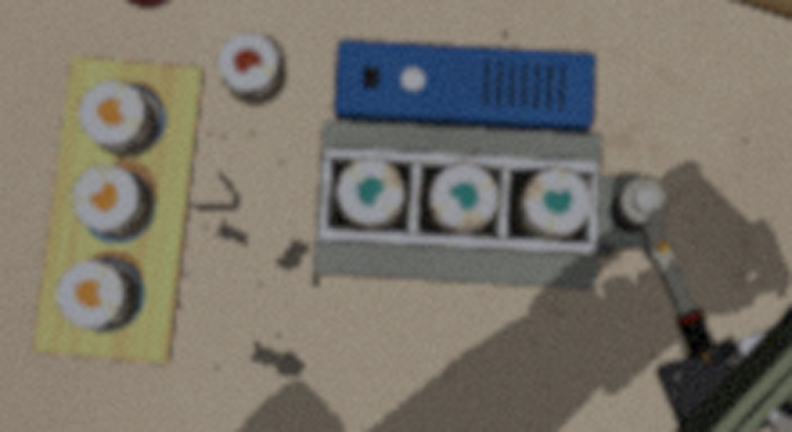

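```bash
python3 -c "
from plant import ctrl
print(ctrl.hand_in())"
```

```text
the job is handed in; nothing more can be done
None
```

The changeover is finished and handed in at about 39 s of the 210 s; hand-in gave no verdict, but my last camera check showed three teal jars in the pockets, three ochre jars within about 10 mm of the disc centres, the bolt tight, the handle straight after a break-over of about 0.25 rad, and the red-lidded jar left alone.

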